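Slide the funnel board out over the beaker and hold it

TASK

First turn the catch on the riser clockwise until its finger faces the raised mark bar. Then slide the funnel board outward, flat on the riser, until the funnel's spout is over the middle of the beaker's mouth, and finish while still holding the board down there, because the overhanging funnel would tip it. Do not knock the beaker or any of the other things about.

Things in the scene. Friction and masses are not known exactly. Their poses are not given: they have to be found in the camera images.
- riser: Low fixed grey metal bench riser, 300 mm long (its y), 200 mm wide (its x from -75 to +125 mm), top face 95 mm above the bench. Origin at bench level; z up; its -y axis is the outward direction in which the board slides. Outer edge at y = -150 mm. Two guide rails 12 mm high, at x = -61 and +61 mm, 8 mm thick, leave the 110 mm board 2 mm of play on each side.
- riser_edge (a point): Middle of the riser's outer top edge, over which the board hangs out; axes as the riser's.
- catch (a joint): Angle of the steel catch on its upright axis, rad, 0 to 1.9. At 0 its finger points along the riser's -x, across over the board, where it stops the steel peg on the board from passing; the angle grows as it turns clockwise seen from above, bringing the finger towards the riser's +y. Light friction (0.06 N m), stays where it is left.
- catch_grip (a point): Centre of the catch's upright grip bar, on the catch's axis (riser x = +78, y = -50 mm), 41 mm above the riser's top. The bar is 36 mm long along the finger (point x), 12 mm thick (point y), 30 mm high. Axes turn with the catch: the finger points to -x.
- catch_tip (a point): Tip of the catch's finger, 48 mm from its axis and 19 mm above the riser's top. Axes turn with the catch: finger points to -x.
- mark (a point): Top of the raised mark bar, a plain brass bar 12 x 7 mm and 22 mm high standing on the riser 60 mm from the catch's axis. Its -x axis points away from the catch's axis. The finger faces it when the tip points straight at it.
- board: Loose white plastic funnel board 340 mm long (y) x 110 mm wide (x) x 12 mm thick, about 0.6 kg with its white ceramic funnel (74 mm across, 45 mm high above the board, 125 mm from the board's middle towards its outer -y end). Origin at the middle of its underside, axes like the riser's. The centre of mass lies 30 mm from the middle towards the funnel, so at the wanted overhang the board tips if let go.
- board_grip (a point): Centre of the board's upright black plastic grip block, 24 mm (y) x 36 mm (x) x 42 mm high, on the board's centre line 100 mm from its middle towards the inner +y end; this centre is 33 mm above the board's underside. Axes as the board's.
- board_peg (a point): Steel stop peg on the board, 8 mm across, standing 19 mm proud of it; point half-way up, 45 mm from the centre line (+x) and 75 mm inward (+y) of the board's middle.
- spout (a point): Lower end of the funnel's spout, 16 mm across, under the board, 24 mm below its underside; it clears the beaker's rim by 15 mm.
- beaker: Loose white plastic beaker, 72 mm across the rim, 56 mm high, standing on the bench on the line of the board beyond the riser's edge. Origin at the centre of its underside.
- jar: Small amber jar, 34 mm across, 45 mm high, standing on the riser; leave alone. Origin at its underside.
- reagent: Capped glass bottle, 72 mm across, 135 mm high; leave alone.
- flask: Capped glass bottle, 60 mm across, 85 mm high; leave alone.
- spatula: Spatula 170 mm long lying on the bench; leave alone.
- tuberack: Wooden rack 60 x 160 mm with capped tubes, 113 mm high; leave alone.
- tipbox: Pipette tip box 85 x 120 mm, 63 mm high; leave alone.
There are look-alikes about, which are no part of the job. Leave any orange look-alike of the beaker alone.

How it is judged:
On the way, in this order (a step that is already met when the one before it is completed fails the run):
1. the catch's finger faces the mark bar (angle between the x axis of catch_tip and the x axis of mark, either way round below 0.17 rad), for 0.2 s.
2. the board has been slid out flat until the spout is over the middle of the beaker (angle between the x axis of catch_tip and the x axis of mark, either way round below 0.17 rad and horizontal distance between spout and beaker below 0.012 m and angle between board_grip's own z axis and vertical below 0.035 rad and height (world z) of board_grip between 0.122 and 0.134 m), for 0.3 s.
At the end, for the whole second after the job is handed in: The catch's finger faces the mark bar within 0.17 rad; the spout is within 12 mm (horizontally) of the beaker's centre; the board lies flat on the riser (tilt under 0.035 rad, height within 6 mm), at rest, not resting on the beaker, and the robot is still holding it (contact force over 0.5 N) (all of step 2 and contact force between any of the fingers, the arm and board above 0.5 N and contact force between board and beaker below 0.2 N and linear speed of board below 0.02 m/s); the arm keeps its last pose, push and grip.
It fails at once if the board tipped (angle between board_grip's own z axis and vertical above 0.08 rad).
It fails at once if the board was lifted off the riser (height (world z) of board_grip above 0.148 m).
It fails at once if the beaker was knocked (distance of beaker from where it was at the start of the episode above 0.012 m).
It fails at once if a bystander was disturbed (distance of any of jar, reagent, flask, spatula, tuberack, tipbox from where it was at the start of the episode above 0.03 m).
It also fails if it takes over 58 s, if anything falls off the work surface, if the arm or the gripper's body presses on something with over 40 N, if the wrist force passes 120 N, or if a joint passes its speed limit or range.

ROBOT

A 7-joint arm with a two-finger parallel gripper is mounted at the origin on the work surface. World frame = base frame: x ahead of the robot, y to its left, z up, the work surface at z = 0. Lengths are in m, angles in rad, forces in N, time in s.
With the tool pointing down it reaches from about 0.4 to 0.85 m from the base axis. Payload 10.4 kg.
Tool frame: the origin (TCP) lies between the finger pads; the fingertips stand 8 mm ahead of it and the grasp point (between the pads) lies 11 mm behind it; z points along the fingers, x is the direction in which the jaws open and shut, and the axes are right-handed (so a half turn about z gives the same grasp; the last joint's range is limited). The gripper opens to 85 mm and grips with 20 to 120 N. Pads are 22 mm wide; open, the fingers measure 114 mm over their backs; the gripper's body (76 mm by 85 mm) begins 54 mm behind the grasp point. The pads swing forward as they close: fully open they stand 13 mm farther back than shut.
Start: joints at [-0.023, 0.332, -0.065, 1.46, 0.022, 1.35, -0.088], TCP at [0.625, 0, 0.208] pointing down, gripper open.
Joint ranges: [-2.6, 2.6], [-0.5, 2.12], [-1.47, 1.34], [0.16, 2.42], [-1.27, 4.41], [0.06, 2.06], [-2.6, 2.6]. Speed limits (rad/s): [2.22, 2.22, 2.79, 2.79, 3.14, 3.14, 3.14].

INTERFACE

Orientations are given as [roll, pitch, yaw] about the fixed x, y, z axes, in that order (R = Rz(yaw) Ry(pitch) Rx(roll)).
In Python, from bench import env gives the robot as it stands.
- The arm moves only by the tool move_arm, never from a script. Its argument "series" is a list of rows, each a list of 6 numbers: the shift along the world's x, y, z scaled (see below), then the turn, a rotation vector about the world's x, y, z scaled (see below). A call has 1 to 5 rows; each row shifts and turns the commanded pose from where the row before left it; what a row does not reach is not made up. The controller multiplies each number of a shift by 2 cm and each number of a turn by 0.15 rad. A row lasts 1/8 s, in which the tool goes at most 62.5 mm and 10.7 degrees, less where a joint would pass 70% of its speed; a pose out of reach is approached as far as the arm can. A call with a number of a shift or a turn outside -1 to 1 is refused whole. A call with a gripper value outside its range is refused whole. "hand" is the closure, from -1 (fully open) to 1 (shut), so that 0 is half open, set as the call begins (left out, the last holds). The fingers move at their own pace and stop on an object; "newtons" is the grip in N (left out, the last holds). Time passes only in rows, so rows that do not move let the fingers close. It gives the time, the measured TCP pose, the force and the opening at its end, in the units of the state.
- env.sense(): the state, without advancing time (a new reading comes with each control period).
- env.camera(name): name is "scene" or "side" or "wrist"; returns (picture, depth): 384x512x3 uint8, blue, green, red; 384x512 float32, m along the optical axis (not along the pixel's ray), 0 where there is no reading.
- env.camera_model(name): a dict with "mtx" (3x3 intrinsics, pixels), "rvec" (rotation vector, rad) and "tvec" (3), from world to camera coordinates, as OpenCV has them. Camera axes: x right, y down, z forward; pixel columns grow to the right and rows downward; lengths in m; the calibration is good to about 2 mm. A picture is of the moment at which its call begins: read the wrist's pose just before it. camera_model takes no time and is no camera call; for the wrist camera it gives the pose at the moment of the call.
- env.job_done(): hands the job in, once; it reports no verdict.
Trained networks look in the newest picture that a camera, given by its name, has taken for a name from the list of things; names that differ only in an ending like _2 or _b are one class to them, and where a whole thing is asked for, a point or a joint stands for the part that bears it (a point fixed in the world has none). Each returns a list of dicts, best first, with "confidence" (0 to 1); they miss things now and then, are a little off and sometimes report something else, mostly with a low value. They report only what shows in the picture. A call takes as long as a camera call. They do not tell look-alikes from the thing itself.
- env.search_frame(label, camera): "location" ([column, row] in pixels, amid what is visible of it).
- env.outline_of(label, camera): "mask" (384x512 bool, what is visible of it) and "location" ([column, row] in pixels, amid what is visible of it).
- env.pinpoint(label, camera): "location" ([column, row] in pixels: a listed point, or the origin of a listed thing).
The state is a dict: "clock": time; "q": joint angles; "joint_vel": joint speeds; "joint_efforts": joint torques, N m; "position": TCP position; "ee_rot": TCP orientation; "force": force on the tool from outside, world axes, zero at the start; "moment": the same for the moment, N m; "opening": finger opening in m.
Only numpy, scipy, OpenCV 4.12 (cv2) and the standard library are available. Lean on these libraries where they do the work, as an engineer would, in place of code of your own. Each camera call takes 0.05 s, during which the arm holds its last target. There are 200 camera calls.

## Working session

There is one attempt and no reset: what is moved stays moved. The work goes in short steps, Python scripts to look and compute and a tool call to move; the robot and the scene stay as the last step left them, time stands still between calls to the robot, and variables do not carry over. Pictures are saved under pics/ and viewed, about 8 in all and at most 12, crops included, and the job is handed in when it is done.

Besides the shell and the picture viewer there is one more tool, called after "Request:" by a JSON object that holds its "fn" and its "kwargs". move_arm: Moves the arm, as the interface text tells. Its arguments: {"type":"object","properties":{"series":{"type":"array","items":{"type":"array","items":{"type":"number"}}},"hand":{"type":"number"},"newtons":{"type":"number"}},"required":["series"]}

```bash
mkdir -p pics; cat > h.py <<'E'
import numpy as np, cv2
from bench import env
def cam(n):
    m=env.camera_model(n); R=cv2.Rodrigues(np.array(m["rvec"],float))[0]
    return np.array(m["mtx"],float),R,np.array(m["tvec"],float).ravel()
def onz(n,px,z,c=None):
    K,R,t=c or cam(n); d=R.T@np.linalg.solve(K,[px[0],px[1],1.]); o=-R.T@t
    return o+d*(z-o[2])/d[2]
def ond(n,px,dep,c=None):
    K,R,t=c or cam(n); return R.T@(np.linalg.solve(K,[px[0],px[1],1.])*dep-t)
def proj(n,P,c=None):
    K,R,t=c or cam(n); p=K@(R@np.array(P,float)+t); return p[:2]/p[2]
E
python3 - <<'E'
from h import *
s=env.sense(); print(s["clock"],s["position"],s["ee_rot"],s["opening"])
for n in ["scene","side"]:
    im,d=env.camera(n); cv2.imwrite(f"pics/{n}0.png",im); np.save(f"pics/{n}0.npy",d)
    K,R,t=cam(n); print(n,"cam at",(-R.T@t).round(3))
    for l in ["catch_grip","catch_tip","mark","board_grip","board_peg","spout","beaker","riser_edge","riser","jar"]:
        for r in env.pinpoint(l,n)[:3]:
            u,v=np.array(r["location"]); ok=0<=v<384 and 0<=u<512
            z={"catch_grip":.136,"catch_tip":.114,"mark":.117,"board_grip":.128,"board_peg":.1165,"spout":.071,"beaker":0,"riser_edge":.095,"riser":0,"jar":.095}[l]
            print(l,round(r["confidence"],2),(round(u),round(v)),onz(n,(u,v),z).round(3))
print(env.sense()["clock"])
a=cv2.imread("pics/scene0.png");b=cv2.imread("pics/side0.png")
E
```

```text
0.0 [6.24605528e-01 6.51293310e-06 2.07545789e-01] [3.14153529e+00 1.37115786e-03 2.73846958e-05] 0.08545529699795333
scene cam at [ 1.26  -0.389  0.686]
catch_grip 0.71 (274, 190) [0.584 0.01  0.136]
catch_tip 0.73 (119, 325) [ 0.784 -0.399  0.114]
catch_tip 0.46 (272, 186) [0.541 0.027 0.114]
mark 0.58 (294, 186) [0.571 0.075 0.117]
board_grip 0.9 (287, 168) [0.503 0.095 0.128]
board_grip 0.58 (252, 191) [ 0.555 -0.034  0.128]
board_peg 0.64 (291, 180) [0.543 0.082 0.117]
spout 0.44 (226, 197) [ 0.476 -0.072  0.071]
beaker 0.86 (180, 237) [ 0.491 -0.208  0.   ]
beaker 0.6 (218, 266) [ 0.627 -0.161  0.   ]
beaker 0.38 (311, 160) [0.324 0.301 0.   ]
riser_edge 0.91 (227, 198) [ 0.51  -0.084  0.095]
riser_edge 0.65 (275, 211) [ 0.611 -0.003  0.095]
riser 0.71 (118, 325) [ 0.688 -0.403  0.   ]
jar 0.8 (334, 193) [0.613 0.167 0.095]
side cam at [ 0.398 -0.797  1.108]
catch_grip 0.72 (285, 175) [0.584 0.01  0.136]
catch_grip 0.24 (265, 178) [0.528 0.008 0.136]
catch_tip 0.56 (268, 176) [0.541 0.031 0.114]
board_grip 0.93 (255, 158) [0.513 0.092 0.128]
board_peg 0.72 (191, 143) [0.337 0.188 0.117]
board_peg 0.67 (268, 163) [0.547 0.076 0.117]
spout 0.71 (263, 236) [ 0.501 -0.132  0.071]
beaker 0.84 (266, 273) [ 0.499 -0.202  0.   ]
beaker 0.66 (311, 253) [ 0.629 -0.161  0.   ]
riser 0.71 (264, 235) [ 0.51  -0.084  0.   ]
jar 0.52 (270, 176) [0.55  0.048 0.095]
jar 0.44 (286, 143) [0.615 0.168 0.095]
1.1
```

View pics/scene0.png

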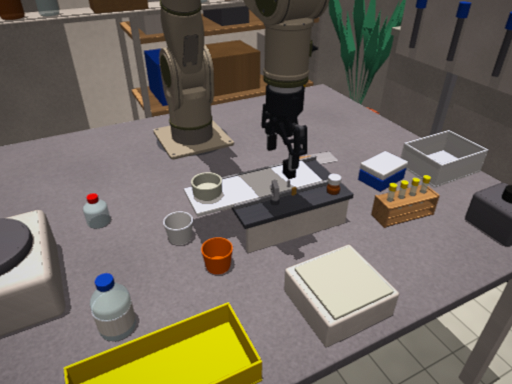

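View pics/side0.png

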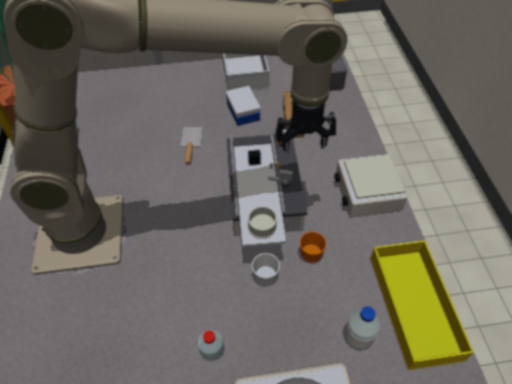

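The white beaker is at scene (180,230) and side (266,267). The orange look-alike is at scene (218,255) and side (313,246), so I leave that one alone. The catch is at side (285,176), and the black block on the board at side (255,157). I'll take one close look with the wrist camera.

```bash
python3 - <<'E'
from h import *
n="wrist"
c=cam(n); im,d=env.camera(n); cv2.imwrite(f"pics/w0.png",im); np.save("pics/w0.npy",d)
print("cam",(-c[1].T@c[2]).round(3))
for l,z in dict(catch_grip=.136,catch_tip=.114,mark=.117,board_grip=.128,board_peg=.1165,spout=.071,beaker=0,riser_edge=.095).items():
    for r in env.pinpoint(l,n)[:3]:
        print(l,round(r["confidence"],2),np.round(r["location"]),onz(n,r["location"],z,c).round(3))
s=cv2.imread("pics/side0.png")[100:300,180:340]; cv2.imwrite("pics/comb.png",np.hstack([cv2.resize(im,(480,360)),cv2.resize(s,(288,360),interpolation=cv2.INTER_CUBIC)]))
E
```

```text
cam [0.624 0.065 0.374]
catch_grip 0.9 [204. 184.] [0.583 0.009 0.136]
catch_tip 0.93 [154. 159.] [0.539 0.025 0.114]
mark 0.63 [189. 102.] [0.572 0.071 0.117]
board_grip 0.9 [101.  70.] [0.51  0.093 0.128]
board_peg 0.56 [169. 109.] [0.555 0.065 0.116]
spout 0.33 [155. 160.] [0.526 0.018 0.071]
beaker 0.97 [256. 285.] [ 0.624 -0.161  0.   ]
riser_edge 0.72 [154. 160.] [0.533 0.022 0.095]
```

View pics/comb.png

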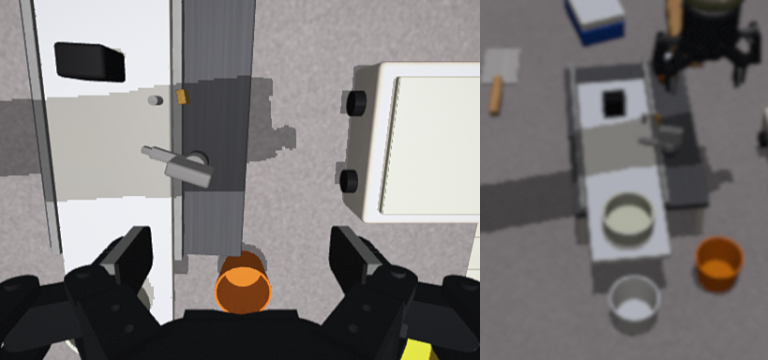

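```bash
python3 - <<'E'
from h import *
c=cam("wrist"); k=512/480
for a,b,z in [((257,0),(240,255),.095),((172,0),(173,255),.107),((183,0),(184,255),.107),((33,0),(50,250),.107)]:
    A=onz("wrist",np.array(a)*k,z,c);B=onz("wrist",np.array(b)*k,z,c);v=A-B;print(A.round(3),B.round(3),"yaw",np.arctan2(-v[0],v[1]).round(3))
# white beaker rim: side & scene outlines
for n in ["side","scene"]:
    env.camera(n); d=np.load(f"pics/{n}0.npy")
    for r in env.outline_of("beaker",n)[:3]:
        m=r["mask"];v,u=np.nonzero(m)
        P=np.array([ond(n,(x,y),d[y,x]) for x,y in zip(u,v) if d[y,x]>0])
        rim=P[(P[:,2]>.05)&(P[:,2]<.062)]
        if len(rim)<5: continue
        (cx,cy),rad=cv2.minEnclosingCircle(rim[:,:2].astype(np.float32))
        lo,hi=np.percentile(P,[2,98],axis=0)
        # algebraic circle fit
        A=np.c_[2*rim[:,:2],np.ones(len(rim))];s=np.linalg.lstsq(A,(rim[:,:2]**2).sum(1),rcond=None)[0]
        print(n,r["confidence"],r["location"],len(rim),"enc",round(cx,3),round(cy,3),round(rad,3),"fit",s[:2].round(3),"box",lo.round(3),hi.round(3))
E
```

```text
[0.638 0.149 0.095] [ 0.624 -0.089  0.095] yaw -0.06
[0.569 0.145 0.107] [ 0.557 -0.083  0.107] yaw -0.055
[0.578 0.145 0.107] [ 0.568 -0.083  0.107] yaw -0.045
[0.457 0.145 0.107] [ 0.434 -0.077  0.107] yaw -0.104
side 0.94 [267.6, 266.7] 132 enc 0.497 -0.209 0.037 fit [ 0.496 -0.21 ] box [ 0.463 -0.243 -0.002] [ 0.529 -0.175  0.058]
side 0.94 [310.8, 246.4] 122 enc 0.629 -0.161 0.038 fit [ 0.629 -0.162] box [ 0.597 -0.195  0.   ] [ 0.661 -0.129  0.058]
scene 0.94 [213.9, 255.5] 244 enc 0.628 -0.16 0.038 fit [ 0.629 -0.16 ] box [ 0.593 -0.193  0.004] [ 0.663 -0.128  0.059]
scene 0.92 [178.0, 227.9] 210 enc 0.496 -0.209 0.037 fit [ 0.496 -0.208] box [ 0.461 -0.24   0.003] [ 0.529 -0.177  0.059]
```

Request:
{"fn": "move_arm", "kwargs": {"series": [[-0.5,0.2,0,0,0,1],[-0.5,0.2,0,0,0,1],[-0.5,0.1,0,0,0,1],[-0.5,0,0,0,0,1],[0,0,0,0,0,1]], "hand": 0, "newtons": 40}}

```text
clock: 2.38
position: [0.5846, 0.01, 0.2086]
ee_rot: [3.141, -0.0, 0.755]
force: [-0.1, -0.2, -0.2]
opening: 0.0429
```

Beaker centre is (0.496,-0.209) and the riser yaw is about -0.055. The finger bears about 22° from -x and the mark about 79°. Next I align the jaws across the catch bar and go down.

Request:
{"fn": "move_arm", "kwargs": {"series": [[0,0,-0.5,0,0,1],[0,0,-0.5,0,0,1],[0,0,-0.5,0,0,0.8],[0,0,-0.5,0,0,0],[0,0,-0.5,0,0,0]]}}

```text
clock: 3.0
position: [0.585, 0.01, 0.1579]
ee_rot: [3.142, -0.0, 1.167]
force: [0.3, -0.0, -0.0]
opening: 0.0424
```

```bash
python3 - <<'E'
from h import *
print(env.sense()["position"].round(4))
n="wrist"
c=cam(n); im,d=env.camera(n); cv2.imwrite(f"pics/w1.png",im)
for l,z in dict(catch_grip=.136,catch_tip=.114,mark=.117,board_grip=.128,board_peg=.1165).items():
    for r in env.pinpoint(l,n)[:2]:
        print(l,round(r["confidence"],2),np.round(r["location"]),onz(n,r["location"],z,c).round(3))
E
```

```text
[0.585  0.01   0.1579]
catch_grip 0.68 [257. 217.] [0.585 0.01  0.136]
catch_tip 0.74 [251. 136.] [0.538 0.025 0.114]
mark 0.8 [335. 155.] [0.571 0.071 0.117]
board_grip 0.87 [342.  41.] [0.508 0.095 0.128]
board_peg 0.57 [319. 132.] [0.553 0.067 0.116]
```

View pics/w1.png

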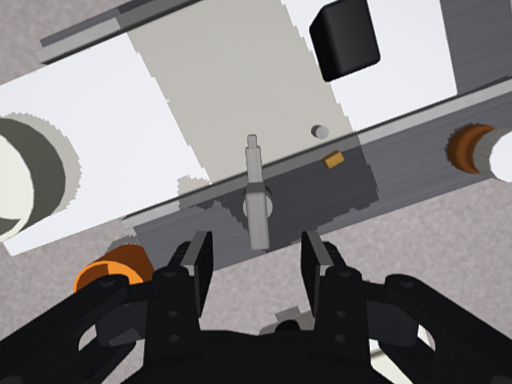

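The bar at (257,217) is centred between the pads and the finger is aligned. The brass mark is at (335,158) and the peg at (320,131). Going down and closing.

Request:
{"fn": "move_arm", "kwargs": {"series": [[0,0,-0.5,0,0,0],[0,0,-0.5,0,0,0],[0,0,-0.5,0,0,0],[0,0,0,0,0,0],[0,0,0,0,0,0]]}}

```text
clock: 3.92
position: [0.5851, 0.01, 0.1285]
ee_rot: [3.142, -0.0, 1.17]
force: [-0.4, -0.1, 0.0]
opening: 0.0427
```

Request:
{"fn": "move_arm", "kwargs": {"series": [[0,0,0,0,0,0],[0,0,0,0,0,0],[0,0,0,0,0,0],[0,0,0,0,0,0],[0,0,0,0,0,0]], "hand": 1, "newtons": 40}}

```text
clock: 4.55
position: [0.585, 0.01, 0.1283]
ee_rot: [-3.142, -0.0, 1.17]
force: [-0.4, -0.7, 0.1]
opening: -0.0001
```

Request:
{"fn": "move_arm", "kwargs": {"series": [[0,0,0,0,0,-0.7],[0,0,0,0,0,-0.7],[0,0,0,0,0,-0.7],[0,0,0,0,0,-0.7],[0,0,0,0,0,-0.7]]}}

```text
clock: 5.18
position: [0.585, 0.0101, 0.1283]
ee_rot: [-3.142, -0.0, 0.642]
force: [-0.4, 0.2, 0.7]
opening: 0.0
```

The opening reads 0, so the bar wasn't gripped. I need to look.

```bash
python3 - <<'E'
from h import *
n="wrist"
c=cam(n); im,d=env.camera(n); print(env.sense()["opening"],env.sense()["moment"])
for l,z in dict(catch_grip=.136,catch_tip=.114,mark=.117,board_grip=.128,board_peg=.1165).items():
    for r in env.pinpoint(l,n)[:2]:
        print(l,round(r["confidence"],2),np.round(r["location"]),onz(n,r["location"],z,c).round(3))
s,ds=env.camera("side"); 
for l,z in dict(catch_grip=.136,catch_tip=.114).items():
    for r in env.pinpoint(l,"side")[:2]: print("side",l,round(r["confidence"],2),onz("side",r["location"],z).round(3))
cv2.imwrite("pics/c2.png",np.hstack([cv2.resize(im,(480,360)),cv2.resize(s[120:260,210:330],(308,360),interpolation=cv2.INTER_CUBIC)]))
E
```

```text
-9.005172471016031e-05 [ 0.03126433  0.01376416 -0.04011932]
catch_grip 0.56 [257. 234.] [0.585 0.01  0.136]
catch_tip 0.71 [210. 156.] [0.539 0.025 0.114]
mark 0.72 [305. 125.] [0.572 0.071 0.117]
board_grip 0.71 [237.   9.] [0.51  0.093 0.128]
board_peg 0.93 [276. 114.] [0.555 0.067 0.116]
side catch_grip 0.62 [0.579 0.011 0.136]
side catch_tip 0.46 [0.546 0.026 0.114]
```

View pics/c2.png

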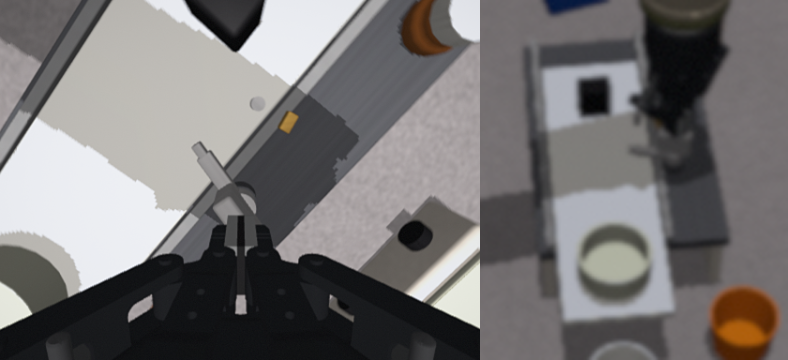

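```bash
python3 - <<'E'
from h import *
d=np.load("pics/w0.npy")
# need w0 camera pose: recompute from TCP start is not stored; use side/scene depth and present wrist
n="wrist";c=cam(n); im,d=env.camera(n)
for (u,v) in [(215,205),(222,212),(228,218),(232,190),(205,165),(243,190),(240,225),(240,260),(285,123),(258,103)]:
    x,y=int(u*512/480),int(v*512/480); print((x,y),ond(n,(x,y),d[y,x],c).round(3),im[y,x])
for n in ["scene","side"]:
    d=np.load(f"pics/{n}0.npy"); r=env.outline_of  # old pictures: sample near the catch
    for (u,v) in ([(274,182),(274,186),(274,190),(276,194),(275,198)] if n=="scene" else [(285,171),(285,175),(288,178),(280,177),(290,180)]):
        print(n,(u,v),ond(n,(u,v),d[v,u]).round(3))
E
```

```text
(229, 218) [0.565 0.013 0.15 ] [93 93 95]
(236, 226) [0.57  0.012 0.151] [140 140 144]
(243, 232) [0.573 0.015 0.159] [78 77 77]
(247, 202) [0.569 0.022 0.137] [74 73 75]
(218, 176) [0.55  0.02  0.119] [149 149 151]
(259, 202) [0.579 0.02  0.112] [80 79 81]
(256, 240) [0.577 0.019 0.17 ] [16 14 15]
(256, 277) [0.581 0.014 0.19 ] [40 37 39]
(304, 131) [0.573 0.068 0.118] [ 65 131 168]
(275, 109) [0.552 0.068 0.127] [165 165 168]
scene (274, 182) [0.577 0.012 0.153]
scene (274, 186) [0.591 0.005 0.152]
scene (274, 190) [0.596 0.002 0.145]
scene (276, 194) [0.599 0.006 0.134]
scene (275, 198) [0.593 0.007 0.118]
side (285, 171) [0.583 0.012 0.151]
side (285, 175) [0.582 0.006 0.141]
side (288, 178) [0.59  0.003 0.131]
side (280, 177) [0.57  0.012 0.128]
side (290, 180) [0.596 0.003 0.121]
```

```bash
python3 - <<'E'
from h import *
n="wrist";c=cam(n); s=env.sense(); im,d=env.camera(n)
p=s["position"]; print(p,s["opening"],s["joint_efforts"].round(2) if hasattr(s["joint_efforts"],"round") else s["joint_efforts"])
for dz in (-.008,0,.011,.03): print(dz,proj(n,p+[0,0,dz],c).round(0))
print("bar ends",[proj(n,[.585+k*-.017,.010+k*.0055,.151],c).round(0) for k in (-1,1)])
cv2.imwrite("pics/c3.png",cv2.resize(im[150:350,150:362],(742,700))[:600])
E
```

```text
[0.58501235 0.00994588 0.12830801] -0.00017570683315623514 [-1.000e-02 -5.843e+01 -9.200e-01 -3.697e+01  2.000e-02  0.000e+00
  2.000e-02]
-0.008 [258. 225.]
0 [258. 230.]
0.011 [258. 238.]
0.03 [258. 253.]
bar ends [array([278., 273.]), array([237., 219.])]
```

View pics/c3.png

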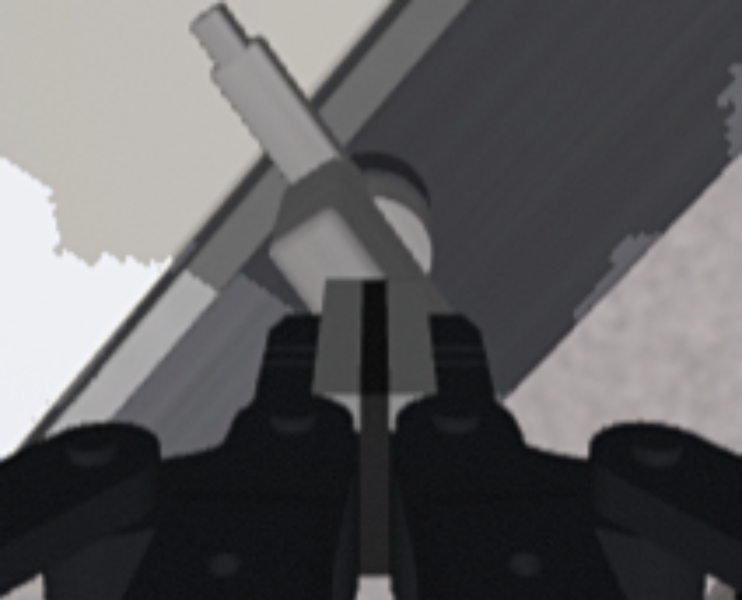

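```bash
python3 - <<'E'
from h import *
n="wrist";c=cam(n); im,d=env.camera(n); p=env.sense()["position"]
o=-c[1].T@c[2]; print("cam",o.round(3),"K",c[0][0,0],"optical axis",c[1][2].round(3))
for col in (249,266):
  for row in range(224,268,5):
    P=ond(n,(col,row),d[row,col],c); print(col,row,P.round(3),"rel",(P-p).round(3),im[row,col])
E
```

```text
cam [0.545 0.062 0.294] K 314.5961365887159 optical axis [ 0.156 -0.206 -0.966]
249 224 [0.574 0.017 0.151] rel [-0.011  0.007  0.022] [144 144 146]
249 229 [0.575 0.016 0.156] rel [-0.01   0.007  0.028] [116 116 117]
249 234 [0.575 0.016 0.161] rel [-0.01   0.006  0.033] [75 75 75]
249 239 [0.575 0.017 0.169] rel [-0.01   0.007  0.04 ] [75 74 75]
249 244 [0.575 0.017 0.173] rel [-0.01   0.007  0.045] [75 76 75]
249 249 [0.575 0.017 0.179] rel [-0.01   0.007  0.05 ] [76 75 75]
249 254 [0.575 0.017 0.183] rel [-0.01   0.007  0.055] [75 75 75]
249 259 [0.576 0.017 0.186] rel [-0.009  0.007  0.058] [75 75 74]
249 264 [0.576 0.016 0.189] rel [-0.009  0.006  0.06 ] [143 142 142]
266 224 [0.586 0.016 0.13 ] rel [0.001 0.006 0.002] [70 70 71]
266 229 [0.581 0.021 0.155] rel [-0.004  0.011  0.027] [72 71 73]
266 234 [0.581 0.021 0.162] rel [-0.004  0.011  0.033] [75 75 74]
266 239 [0.581 0.021 0.167] rel [-0.004  0.011  0.039] [76 76 76]
266 244 [0.581 0.021 0.173] rel [-0.004  0.011  0.045] [75 75 75]
266 249 [0.581 0.021 0.177] rel [-0.004  0.011  0.049] [76 76 75]
266 254 [0.545 0.062 0.294] rel [-0.04   0.052  0.166] [76 77 75]
266 259 [0.581 0.02  0.186] rel [-0.004  0.011  0.058] [76 76 75]
266 264 [0.581 0.02  0.189] rel [-0.004  0.01   0.061] [116 115 116]
```

The wrist depth shows the closed pads ending at z ≈ 0.153, just above the bar top at 0.151. That puts the real fingertips about 33 mm higher than the TCP figure implies, while xy agrees. I'll open, turn back and go lower in small steps, watching the force.

Request:
{"fn": "move_arm", "kwargs": {"series": [[0,0,0.3,0,0,0.8],[0,0,0,0,0,0.8],[0,0,0,0,0,0.8],[0,0,0,0,0,0.8],[0,0,0,0,0,0.6]], "hand": 0}}

```text
clock: 6.4
position: [0.585, 0.01, 0.1344]
ee_rot: [-3.142, -0.0, 1.219]
force: [0.1, 0.8, 0.5]
opening: 0.0426
```

Request:
{"fn": "move_arm", "kwargs": {"series": [[0,0,-0.5,0,0,0],[0,0,-0.3,0,0,0],[0,0,-0.2,0,0,0],[0,0,0,0,0,0]]}}

```text
clock: 6.9
position: [0.5848, 0.01, 0.1139]
ee_rot: [-3.141, 0.0, 1.215]
force: [-0.1, -0.0, -0.7]
opening: 0.0426
```

```bash
python3 - <<'E'
from h import *
n="wrist";c=cam(n); im,d=env.camera(n); p=env.sense()["position"]; print(p.round(4),env.sense()["force"].round(2))
# lowest dark gripper points around the pads: print z along columns of each pad
for col in (205,212,300,308):
  print(col,[ (row,)+tuple((ond(n,(col,row),d[row,col],c)-p).round(3)) for row in range(205,290,12)])
cv2.imwrite("pics/w3.png",im)
E
```

```text
[0.585  0.0101 0.1142] [-0.24 -0.45  0.01]
205 [(205, np.float64(-0.023), np.float64(-0.023), np.float64(-0.005)), (217, np.float64(-0.013), np.float64(-0.03), np.float64(-0.019)), (229, np.float64(-0.006), np.float64(-0.033), np.float64(-0.019)), (241, np.float64(-0.019), np.float64(-0.017), np.float64(0.041)), (253, np.float64(-0.015), np.float64(-0.018), np.float64(0.046)), (265, np.float64(-0.011), np.float64(-0.019), np.float64(0.047)), (277, np.float64(-0.006), np.float64(-0.021), np.float64(0.048)), (289, np.float64(-0.002), np.float64(-0.023), np.float64(0.049))]
212 [(205, np.float64(-0.021), np.float64(-0.02), np.float64(-0.008)), (217, np.float64(-0.011), np.float64(-0.026), np.float64(-0.02)), (229, np.float64(-0.004), np.float64(-0.029), np.float64(-0.018)), (241, np.float64(-0.013), np.float64(-0.019), np.float64(0.026)), (253, np.float64(-0.007), np.float64(-0.021), np.float64(0.027)), (265, np.float64(-0.002), np.float64(-0.023), np.float64(0.029)), (277, np.float64(0.027), np.float64(-0.042), np.float64(-0.019)), (289, np.float64(0.035), np.float64(-0.045), np.float6
[... 353 characters left out ...]
64(0.039), np.float64(0.015), np.float64(-0.021)), (277, np.float64(0.102), np.float64(0.007), np.float64(-0.113)), (289, np.float64(0.116), np.float64(0.003), np.float64(-0.114))]
308 [(205, np.float64(0.002), np.float64(0.032), np.float64(-0.02)), (217, np.float64(0.009), np.float64(0.03), np.float64(-0.019)), (229, np.float64(0.017), np.float64(0.027), np.float64(-0.019)), (241, np.float64(-0.004), np.float64(0.024), np.float64(0.042)), (253, np.float64(-0.001), np.float64(0.022), np.float64(0.046)), (265, np.float64(0.004), np.float64(0.021), np.float64(0.047)), (277, np.float64(0.008), np.float64(0.019), np.float64(0.049)), (289, np.float64(0.013), np.float64(0.017), np.float64(0.049))]
```

View pics/w3.png

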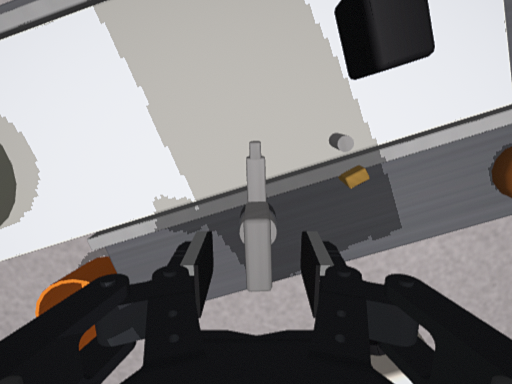

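In this view the catch bar is exactly between the pads, and the tips are about 10 mm below the bar's top. I go 12 mm lower and close.

Request:
{"fn": "move_arm", "kwargs": {"series": [[0,0,-0.3,0,0,0],[0,0,-0.3,0,0,0],[0,0,0,0,0,0]]}}

```text
clock: 7.32
position: [0.5846, 0.01, 0.1016]
ee_rot: [-3.141, 0.0, 1.215]
force: [-0.1, 0.5, -0.0]
opening: 0.0426
```

Request:
{"fn": "move_arm", "kwargs": {"series": [[0,0,0,0,0,0],[0,0,0,0,0,0],[0,0,0,0,0,0],[0,0,0,0,0,0]], "hand": 1, "newtons": 40}}

```text
clock: 7.82
position: [0.5855, 0.0104, 0.1027]
ee_rot: [3.141, -0.001, 1.215]
force: [2.8, 2.2, -0.3]
opening: 0.0114
```

Gripped, opening 11.4 mm. Turning clockwise by about 1.01 rad.

Request:
{"fn": "move_arm", "kwargs": {"series": [[0,0,0,0,0,-0.7],[0,0,0,0,0,-0.7],[0,0,0,0,0,-0.7],[0,0,0,0,0,-0.7],[0,0,0,0,0,-0.7]]}}

```text
clock: 8.45
position: [0.5849, 0.0096, 0.1026]
ee_rot: [3.141, 0.0, 0.686]
force: [-1.1, -0.8, 3.2]
opening: 0.0116
```

Request:
{"fn": "move_arm", "kwargs": {"series": [[0,0,0,0,0,-0.7],[0,0,0,0,0,-0.7],[0,0,0,0,0,-0.7],[0,0,0,0,0,-0.7],[0,0,0,0,0,-0.5]]}}

```text
clock: 9.07
position: [0.5841, 0.0092, 0.1026]
ee_rot: [3.141, 0.002, 0.192]
force: [-5.9, -0.7, 6.8]
opening: 0.011
```

Request:
{"fn": "move_arm", "kwargs": {"series": [[0,0,0,0,0,0],[0,0,0,0,0,0]]}}

```text
clock: 9.32
position: [0.584, 0.0092, 0.1026]
ee_rot: [3.141, 0.002, 0.194]
force: [-5.8, -0.8, 6.7]
opening: 0.0111
```

```bash
python3 - <<'E'
from h import *
n="wrist";c=cam(n); im,d=env.camera(n); s=env.sense();print(s["ee_rot"],s["opening"],s["moment"].round(2))
for l,z in dict(catch_grip=.136,catch_tip=.114,mark=.117,board_grip=.128,board_peg=.1165).items():
    for r in env.pinpoint(l,n)[:2]:
        print(l,round(r["confidence"],2),np.round(r["location"]),onz(n,r["location"],z,c).round(3))
s=env.camera("side")[0]
cv2.imwrite("pics/c4.png",np.hstack([cv2.resize(im,(480,360)),cv2.resize(s[120:260,210:330],(308,360),interpolation=cv2.INTER_CUBIC)]))
E
```

```text
[3.14116814e+00 2.02266120e-03 1.94221807e-01] 0.011257122020452969 [-0.21  1.14 -0.04]
catch_grip 0.78 [258. 255.] [0.584 0.01  0.136]
catch_tip 0.85 [258. 143.] [0.574 0.058 0.114]
mark 0.9 [263. 114.] [0.574 0.071 0.117]
board_grip 0.91 [116.  24.] [0.509 0.095 0.128]
board_peg 0.71 [218. 114.] [0.553 0.067 0.116]
```

View pics/c4.png

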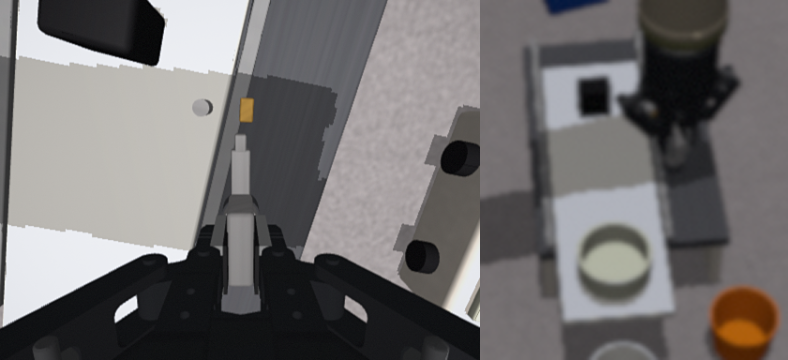

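The finger now points at the brass mark: finger bearing about 78°, mark 80°. I'll nudge it, release, lift and go above the board's grip.

Request:
{"fn": "move_arm", "kwargs": {"series": [[0,0,0,0,0,-0.2],[0,0,0,0,0,0],[0,0,0,0,0,0]]}}

```text
clock: 10.05
position: [0.584, 0.0092, 0.1026]
ee_rot: [3.141, 0.002, 0.164]
force: [-5.9, -1.1, 6.4]
opening: 0.0112
```

Request:
{"fn": "move_arm", "kwargs": {"series": [[0,0,0,0,0,0],[0,0,0,0,0,0],[0,0,0,0,0,0],[0,0,0.4,0,0,0],[0,0,0.8,0,0,0]], "hand": 0}}

```text
clock: 10.68
position: [0.5847, 0.01, 0.1268]
ee_rot: [-3.141, 0.001, 0.165]
force: [0.7, -0.2, 1.3]
opening: 0.0427
```

Request:
{"fn": "move_arm", "kwargs": {"series": [[0,0,1,0,0,0],[0,0,1,0,0,0],[-0.6,0.7,0.3,0,0,1],[-0.6,0.7,0,0,0,1],[-0.6,0.7,0,0,0,1]]}}

```text
clock: 11.3
position: [0.5491, 0.0525, 0.1739]
ee_rot: [3.141, -0.002, 0.62]
force: [0.8, 0.4, 0.1]
opening: 0.0429
```

Request:
{"fn": "move_arm", "kwargs": {"series": [[-0.6,0.7,0,0,0,1],[-0.6,0.7,0,0,0,1],[-0.6,0.6,0,0,0,1],[-0.1,0,0,0,0,1],[0,0,0,0,0,1]]}}

```text
clock: 11.92
position: [0.5112, 0.0923, 0.1738]
ee_rot: [3.14, -0.0, 1.37]
force: [0.6, 0.3, 0.7]
opening: 0.0426
```

Request:
{"fn": "move_arm", "kwargs": {"series": [[0,0,0,0,0,1],[0,0,0,0,0,0]]}}

```text
clock: 12.18
position: [0.5114, 0.0921, 0.1735]
ee_rot: [3.14, -0.0, 1.514]
force: [0.2, -0.1, 0.3]
opening: 0.0429
```

```bash
python3 - <<'E'
from h import *
n="wrist";c=cam(n); im,d=env.camera(n); s=env.sense();print(s["clock"],s["position"],s["ee_rot"],s["opening"])
for l,z in dict(catch_grip=.136,catch_tip=.114,mark=.117,board_grip=.128,board_peg=.1165).items():
    for r in env.pinpoint(l,n)[:2]:
        print(l,round(r["confidence"],2),np.round(r["location"]),onz(n,r["location"],z,c).round(3))
cv2.imwrite("pics/w5.png",im)
E
```

```text
12.225 [0.51131272 0.09201636 0.17326353] [ 3.14052451e+00 -2.42516049e-04  1.51163186e+00] 0.04297412527334595
catch_grip 0.23 [231. 278.] [0.562 0.071 0.136]
catch_tip 0.61 [220. 280.] [0.576 0.059 0.114]
mark 0.72 [236. 280.] [0.574 0.072 0.117]
board_grip 0.93 [257. 205.] [0.51  0.092 0.128]
board_peg 0.71 [228. 258.] [0.555 0.067 0.116]
```

View pics/w5.png

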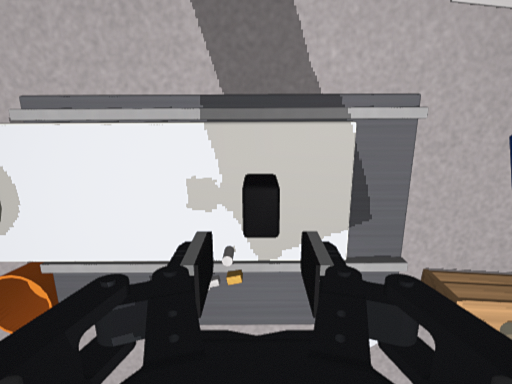

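The block at (261,205) sits between the pads and the riser runs square to the view, so yaw is right. Lowering and gripping.

Request:
{"fn": "move_arm", "kwargs": {"series": [[0,0,-1,0,0,0],[0,0,-1,0,0,0],[0,0,-0.8,0,0,0],[0,0,-0.5,0,0,0],[0,0,-0.5,0,0,0]]}}

```text
clock: 13.1
position: [0.5112, 0.0921, 0.0961]
ee_rot: [3.141, -0.0, 1.515]
force: [0.2, -0.4, 0.0]
opening: 0.0428
```

Request:
{"fn": "move_arm", "kwargs": {"series": [[0,0,0,0,0,0],[0,0,0,0,0,0],[0,0,0,0,0,0],[0,0,0,0,0,0],[0,0,0,0,0,0]], "hand": 1, "newtons": 50}}

```text
clock: 13.72
position: [0.5111, 0.0923, 0.0965]
ee_rot: [3.141, -0.0, 1.515]
force: [0.3, 3.4, -3.0]
opening: 0.0232
```

```bash
python3 - <<'E'
from h import *
for n in ["wrist","side","scene"]:
    c=cam(n); env.camera(n)
    for l,z in dict(catch_tip=.114,catch_grip=.136,mark=.117,board_grip=.128,spout=.071,beaker=0).items():
        for r in env.pinpoint(l,n)[:2]:
            if r["confidence"]>.4: print(n,l,round(r["confidence"],2),np.round(r["location"]),onz(n,r["location"],z,c).round(3))
# funnel rim via side depth: circle of z ~ .152
from scipy.optimize import least_squares
n="side"; im,d=env.camera(n); v,u=np.mgrid[200:250,235:295]; v=v.ravel();u=u.ravel()
P=np.array([ond(n,(x,y),d[y,x]) for x,y in zip(u,v)]); m=(P[:,2]>.146)&(P[:,2]<.16); Q=P[m,:2]
(cx,cy),r=cv2.minEnclosingCircle(Q.astype(np.float32)); print("funnel",cx,cy,r,m.sum())
E
```

```text
wrist board_grip 0.88 [258. 255.] [0.511 0.092 0.128]
side catch_tip 0.56 [282. 165.] [0.584 0.066 0.114]
side catch_grip 0.53 [283. 170.] [0.58  0.028 0.136]
side board_grip 0.8 [255. 161.] [0.51  0.082 0.128]
side spout 0.74 [264. 236.] [ 0.503 -0.133  0.071]
side beaker 0.9 [265. 274.] [ 0.494 -0.206  0.   ]
side beaker 0.6 [310. 253.] [ 0.625 -0.16   0.   ]
scene catch_tip 0.79 [291. 189.] [0.574 0.065 0.114]
scene catch_grip 0.68 [276. 186.] [0.571 0.022 0.136]
scene mark 0.65 [292. 190.] [0.58  0.064 0.117]
scene mark 0.47 [117. 329.] [ 0.793 -0.403  0.117]
scene board_grip 0.66 [286. 165.] [0.491 0.099 0.128]
scene spout 0.98 [206. 207.] [ 0.493 -0.133  0.071]
scene beaker 0.76 [182. 238.] [ 0.497 -0.205  0.   ]
funnel 0.4995962083339691 -0.13328495621681213 0.03773260861635208 171
```

Gripped at 23 mm. The funnel is at (0.4995,-0.133) and the beaker at (0.496,-0.209), so the slide is about 76 mm along (-0.06,-1). I press down lightly and slide in stages.

Request:
{"fn": "move_arm", "kwargs": {"series": [[0,0,-0.05,0,0,0],[0,0,-0.05,0,0,0],[0,0,0,0,0,0]]}}

```text
clock: 15.2
position: [0.5111, 0.092, 0.0961]
ee_rot: [3.141, 0.0, 1.515]
force: [-8.9, 1.0, 16.5]
opening: 0.0234
```

Request:
{"fn": "move_arm", "kwargs": {"series": [[-0.01,-0.2,0,0,0,0],[-0.02,-0.3,0,0,0,0],[-0.02,-0.3,0,0,0,0],[-0.02,-0.3,0,0,0,0],[-0.02,-0.3,0,0,0,0]]}}

```text
clock: 15.82
position: [0.5106, 0.0659, 0.0961]
ee_rot: [3.138, -0.002, 1.517]
force: [0.9, 9.8, 9.1]
opening: 0.0228
```

Request:
{"fn": "move_arm", "kwargs": {"series": [[-0.02,-0.3,0,0,0,0],[-0.02,-0.3,0,0,0,0],[-0.02,-0.3,0,0,0,0],[-0.02,-0.3,0,0,0,0],[-0.02,-0.3,0,0,0,0]]}}

```text
clock: 16.45
position: [0.5087, 0.0358, 0.0961]
ee_rot: [3.138, -0.002, 1.516]
force: [0.6, 9.9, 9.8]
opening: 0.0231
```

Request:
{"fn": "move_arm", "kwargs": {"series": [[-0.02,-0.3,0,0,0,0],[-0.01,-0.2,0,0,0,0],[-0.01,-0.1,0,0,0,0],[0,0,0,0,0,0],[0,0,0,0,0,0]]}}

```text
clock: 17.08
position: [0.5079, 0.0234, 0.0961]
ee_rot: [3.138, -0.002, 1.516]
force: [0.8, 8.4, 9.8]
opening: 0.0231
```

```bash
cat > chk.py <<'E'
from h import *
s=env.sense(); print(s["clock"],s["position"].round(4),s["ee_rot"].round(3),s["force"].round(1),s["opening"])
for n in ["side","scene"]:
    c=cam(n); im,d=env.camera(n); cv2.imwrite(f"pics/{n}_c.png",im)
    for l,z in dict(catch_tip=.114,catch_grip=.136,mark=.117,board_grip=.128,spout=.071,beaker=0).items():
        for r in env.pinpoint(l,n)[:1]: print(n,l,round(r["confidence"],2),np.round(r["location"]),onz(n,r["location"],z,c).round(3))
    v,u=np.mgrid[0:384,0:512]; v=v.ravel();u=u.ravel(); m=d[v,u]>0; v=v[m];u=u[m]
    P=(np.linalg.solve(c[0],np.c_[u,v,np.ones(len(u))].T)*d[v,u]-c[2][:,None]).T@c[1]
    near=(abs(P[:,0]-.496)<.06)&(abs(P[:,1]+.205)<.06)
    for nm,lo,hi in (("funnel rim",.146,.16),("board top",.100,.113),("beaker rim",.05,.062)):
        Q=P[near&(P[:,2]>lo)&(P[:,2]<hi)]
        if len(Q)>5:
            (cx,cy),r=cv2.minEnclosingCircle(Q[:,:2].astype(np.float32)); print(nm,len(Q),round(cx,4),round(cy,4),round(r,4),"meanz",Q[:,2].mean().round(4))
a=cv2.imread("pics/side_c.png")[120:300,190:340];b=cv2.imread("pics/scene_c.png")[140:270,150:340]
cv2.imwrite("pics/chk.png",np.hstack([cv2.resize(a,(375,450)),cv2.resize(b,(425,450))]))
E
python3 chk.py
```

```text
17.075 [0.5079 0.0234 0.0961] [ 3.138e+00 -2.000e-03  1.516e+00] [0.8 8.4 9.8] 0.02309603483389131
side catch_tip 0.71 [280. 164.] [0.581 0.069 0.114]
side catch_grip 0.42 [285. 174.] [0.583 0.014 0.136]
side mark 0.32 [189. 145.] [0.33  0.181 0.117]
side board_grip 0.88 [256. 177.] [0.506 0.023 0.128]
side spout 0.67 [265. 259.] [ 0.496 -0.202  0.071]
side beaker 0.94 [311. 256.] [ 0.626 -0.17   0.   ]
funnel rim 187 0.4971 -0.2012 0.0389 meanz 0.1506
board top 854 0.4963 -0.1969 0.0726 meanz 0.1063
beaker rim 49 0.4955 -0.2253 0.0318 meanz 0.0547
scene catch_tip 0.55 [293. 190.] [0.582 0.066 0.114]
scene catch_grip 0.67 [272. 188.] [0.577 0.007 0.136]
scene mark 0.6 [293. 188.] [0.575 0.069 0.117]
scene board_grip 0.84 [264. 174.] [0.499 0.028 0.128]
scene spout 0.65 [276. 210.] [0.584 0.018 0.071]
scene beaker 0.91 [218. 268.] [ 0.633 -0.163 -0.   ]
funnel rim 258 0.4954 -0.2003 0.038 meanz 0.1516
board top 798 0.4976 -0.1942 0.0733 meanz 0.1087
beaker rim 104 0.4983 -0.2097 0.035 meanz 0.0559
```

View pics/chk.png

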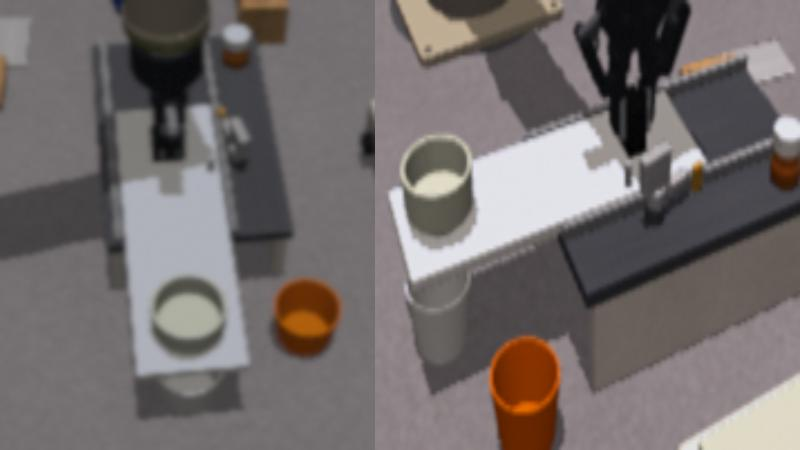

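The finger faces the brass mark (side crop (222,112)). The peg has passed the catch, the board is flat, and the funnel at y=-0.201 is 8 mm short of the beaker's centre. I'll finish the slide.

Request:
{"fn": "move_arm", "kwargs": {"series": [[-0.01,-0.2,0,0,0,0],[-0.01,-0.2,0,0,0,0],[0,0,0,0,0,0],[0,0,0,0,0,0],[0,0,0,0,0,0]]}}

```text
clock: 18.4
position: [0.5075, 0.0152, 0.0961]
ee_rot: [3.138, -0.001, 1.516]
force: [0.8, 7.3, 9.4]
opening: 0.0231
```

```bash
python3 chk.py | grep -E "^[0-9]|rim|spout|catch_tip|mark"
```

```text
18.4 [0.5075 0.0152 0.0961] [ 3.138e+00 -1.000e-03  1.516e+00] [0.8 7.3 9.4] 0.023137942869903644
side catch_tip 0.59 [279. 164.] [0.578 0.072 0.114]
side spout 0.76 [268. 264.] [ 0.5   -0.217  0.071]
funnel rim 194 0.4973 -0.2093 0.0385 meanz 0.1505
beaker rim 41 0.4944 -0.2323 0.0266 meanz 0.0542
scene catch_tip 0.8 [292. 189.] [0.574 0.068 0.114]
scene mark 0.43 [295. 189.] [0.583 0.069 0.117]
scene spout 0.79 [177. 215.] [ 0.49  -0.209  0.071]
funnel rim 260 0.4959 -0.2086 0.0397 meanz 0.1517
beaker rim 91 0.5 -0.2092 0.0339 meanz 0.0556
```

```bash
python3 -c "
from bench import env
print(env.job_done()); s=env.sense(); print(s['clock'],s['position'],s['force'],s['opening'])"
```

```text
the job is handed in; nothing more can be done
None
the job is handed in; nothing more can be done
```

I turned the catch clockwise until its finger faced the brass mark. I then slid the board out flat along the rails and handed the job in with the gripper still holding and pressing the board. The hand-in gave no verdict.

- **Spout over beaker:** the funnel's rim measured about (0.4965, -0.209). The white beaker, measured at the start before the board covered it, was at (0.496, -0.209).
- **Beaker:** in the last scene picture its part-hidden rim measured (0.500, -0.209), so I saw no sign it was knocked. The side camera disagreed, giving y = -0.232, because the board hid most of the rim from it.
- **Catch:** the finger pointed at about 78° and the mark at about 80° before a last small turn. It still pointed at the mark in the last picture I viewed. Later detector readings of the finger were unreliable because it was partly hidden.
- **Board:** it looked flat and was gripped with a 23 mm opening and about 9 N of downward push, still at hand-in.
- **What went wrong:** the first try at the catch closed above the bar without gripping it. The fingertips turned out to be about 33 mm higher than the stated tool geometry implies, so I gripped lower and it worked. Nothing was seen to be disturbed.

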